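# Set the indexing dial to the red line and lock it

### The job

Push the black finger peg round to turn the indexing dial until the black index line on the dial lines up with the red line on the scale ring. Then, with the dial still lined up, push the orange tab fully in towards the dial to lock it. Do not lift the stack of round tags out of the dial's middle, and leave the things round about where they stand.

Things in the scene. Friction and masses are not known exactly. Their poses are not given: they have to be found in the camera images.
- base: Fixed round grey foot of the indexing fixture, 196 mm across and 14 mm high, standing on the table; origin at the centre of its underside, on the dial's vertical axis. A tongue 72 mm wide runs along the body's -y to 167 mm from the axis and carries the lock slide between two rails 26 mm high.
- dial (a joint): Angle (rad) of the aluminium dial about the vertical axis through the base's origin; grows counterclockwise seen from above, and is the direction of the black index line measured from the base's x axis. The dial turns freely both ways (more than a whole turn) and stays where it is left; friction about 0.12 N m. It is a disc 132 mm across, its top face 28 mm above the table; only pushing on its peg is needed.
- index_mark (a point): Outer end of the black index line, on the dial 67 mm from the axis, 28 mm above the table. The line runs radially, 4 mm wide.
- red_line (a point): Inner end of the one red line on the black scale ring, 67 mm from the axis, 19 mm above the table. The line runs radially outward from here, 4 mm wide, 26 mm long; the other scale lines are thin and white, every 15 degrees. The ring (188 mm across) is fixed, but set differently each time. Lined up means that index_mark stands at red_line, seen from above.
- peg_top (a point): Centre of the top of the upright black finger peg on the dial, 74 mm above the table. The peg is 14 mm thick, rises 46 mm above the dial's face, stands 50 mm from the axis, exactly opposite the index line, and turns with the dial. A fingertip kept 45 mm above the table beside it clears the dial, the nest (34 mm) and the tags.
- lock (a joint): Travel (m) of the lock slide towards the dial's axis along the base's +y: near 0 open, 0.022 fully in, where it stops and stays. Friction about 2 N. It is a mark of the lock only: it does not hold the dial by force.
- lock_tab (a point): Centre of the top of the orange upright tab of the lock slide, 60 mm above the table; the tab is 30 mm wide (base x), 10 mm thick (base y), its free part from 26 to 60 mm above the table. With the slide open it stands 130 mm from the dial's axis on the base's -y side; push its outer face towards the axis.
- tag_stack: Loose stack of white round tag blanks, 44 mm across, 11 mm high, lying in the blue nest in the middle of the dial; origin at the centre of its underside, 28 mm above the table; its top is 39 mm above the table. It rides round with the dial.
- mug: Bystander: white striped cup, about 65 x 88 x 50 mm high, loose on the table; origin at the centre of its underside. Not to be moved.
- spring: Bystander: steel coil spring, lying, 16 x 32 x 16 mm, loose on the table; origin at the centre of its underside. Not to be moved.
- black_thread: Bystander: cone of black thread, 48 mm across, 56 mm high, loose on the table; origin at the centre of its underside. Not to be moved.
- hex_key: Bystander: hex key, lying, 33 x 83 x 5 mm, loose on the table; origin at the centre of its underside. Not to be moved.
- bolt: Bystander: standing bolt, upright on its head, 13 x 15 x 36 mm high, loose on the table; origin at the centre of its underside. Not to be moved.
Not all that is in view belongs to the job. Of the things like the tag_stack, leave any that is yellow; of the rest the larger one is meant.

How it is judged (in metres and radians):
On the way, in this order (a step that is already met when the one before it is completed fails the run):
1. the index line stands at the red line (within 4 mm) while the lock is still open (horizontal distance between index_mark and red_line below 0.004 m and value of joint lock below 0.008 m), for 0.3 s.
2. the lock slide is fully in, the dial still lined up (horizontal distance between index_mark and red_line below 0.004 m and value of joint lock above 0.0195 m), for 0.2 s.
At the end, for the whole second after the job is handed in: The index line's outer end is within 4 mm of the red line's inner end seen from above (about 3.4 degrees), the lock slide is in by more than 19.5 of its 22 mm, the dial is still, the tag stack lies at rest in its nest, and no bystander has moved more than 20 mm (all of step 2 and velocity of joint dial between -0.05 and 0.05 rad/s and horizontal distance between tag_stack and base below 0.008 m and height (world z) of tag_stack below 0.033 m and linear speed of tag_stack below 0.02 m/s and not (distance of any of mug, spring, black_thread, hex_key, bolt from where it was at the start of the episode above 0.02 m)); the robot touches nothing.
It fails at once if the tag stack is lifted or carried out of the nest (height (world z) of tag_stack above 0.036 m or horizontal distance between tag_stack and base above 0.012 m).
It fails at once if a bystander is moved by more than 20 mm, lifted or knocked away (distance of any of mug, spring, black_thread, hex_key, bolt from where it was at the start of the episode above 0.02 m).
It fails at once if the lock is pushed in before the dial is lined up (value of joint lock above 0.012 m and horizontal distance between index_mark and red_line above 0.008 m).
It also fails if it takes over 58 s, if anything falls off the work surface, if the arm or the gripper's body presses on something with over 40 N, if the wrist force passes 120 N, or if a joint passes its speed limit or range.

### The arm

A 6-joint arm with a two-finger parallel gripper is mounted at the origin on a cart in front of the work surface, level with it; the furniture and walls round the work are solid. World frame = base frame: x ahead of the robot, y to its left, z up, the work surface at z = 0. Lengths are in mm, angles in rad, forces in N, time in s.
With the tool pointing down it reaches from about 425 to 1125 mm from the base axis. Payload 14.9 kg.
Tool frame: the origin (TCP) lies midway between the tips of the shut fingers; the grasp point (between the pads) lies 19 mm behind it; z points along the fingers, y is the line along which they close (so a half turn about z gives the same grasp; the last joint's range is limited). The gripper opens to 91 mm and grips with 3 to 60 N. Pads are 32 mm wide; open, the fingers measure 118 mm over their backs; the gripper's body (76 mm by 178 mm) begins 60 mm behind the grasp point.
Start: joints at [1.206, 0.379, 1.734, -0, 1.028, -0.033], TCP at [228.029, 661.831, 213.932] pointing down, gripper open.
Joint ranges: [-2.77, 2.77], [-0.74, 2.19], [0, 2.66], [-1.06, 4.2], [0.31, 2.87], [-3.08, 3.08]. Speed limits (rad/s): [1.89, 1.89, 2.39, 3.14, 3.14, 3.14].

### API

Orientations are given as a unit quaternion [w, x, y, z].
In Python, from cell import robot, solver, telemetry, imaging gives the robot as it stands. Calls block until the motion is done:
- robot.move_to(position, orientation): joint-space move of the TCP to a pose.
- robot.movel(position, rot=None, max_speed=150, contact_N=None): straight line of the TCP; rot=None keeps the orientation; max_speed is the mean speed in mm/s. With contact_N (N) it stops when the force on the tool has changed by that much, and returns True; else False.
- robot.move_j(angles): joint-space move.
- robot.gripper_open() and robot.grab(grip_force=None): open the fingers fully, or close them until they stop; grip_force is the grip in N (None keeps the last).
- robot.sleep(seconds).
- solver.solve_ik(position, orientation): joint angles nearest the present ones, or None.
- telemetry.observe(): the state.
- imaging.grab_frame(name): name is "scene" or "top" or "wrist"; returns (picture, depth): 420x560x3 uint8, blue, green, red; 420x560 float32, mm along the optical axis (not along the pixel's ray), 0 where there is no reading.
- imaging.camera_info(name): a dict with "fx", "fy", "cx", "cy" (pixels), "rvec" (rotation vector, rad) and "tvec" (3), from world to camera coordinates, as OpenCV has them; the wrist camera has in their place "T_tool_cam" (4x4, takes a point from camera to tool coordinates, whose origin is the TCP and whose axes are the flange's). Camera axes: x right, y down, z forward; pixel columns grow to the right and rows downward; lengths in mm; the calibration is good to about 2 mm. The wrist camera is an equidistant fisheye: a pixel r from the principal point sees the ray r / f radians off the axis. A picture is of the moment at which its call begins: read the wrist's pose just before it. camera_info takes no time and is no camera call.
A pose or a line that the arm cannot do raises robot.Unreachable and nothing moves.
- robot.hand_in(): hands the job in; it is judged then, once.
The state is a dict: "time": time; "joints": joint angles; "qvel": joint speeds; "effort": joint torques, N m; "eef_pos": TCP position; "tool_rot": TCP orientation; "force": force on the tool from outside, world axes, zero at the start; "wrist_torque": the same for the moment, N m; "gripper_width": opening from 0.0 (shut) to 1.0 (fully open); "grasp_force": force on a finger pad.
Only numpy, scipy, OpenCV 4.12 (cv2) and the standard library are available. Lean on these libraries where they do the work, as an engineer would, in place of code of your own. Each camera call takes 0.05 s, during which the arm holds its last target. There are 200 camera calls.

## Working session

There is one attempt and no reset: what is moved stays moved. The work goes in short steps, each a Python script; the robot and the scene stay as the last script left them, time stands still between calls to the robot, and variables do not carry over. Pictures are saved under pics/ and viewed, at most 10 in all, crops included, and the job is handed in when it is done.

```bash
mkdir -p pics; ls; python3 - <<'E'
from cell import robot, solver, telemetry, imaging
import cv2,numpy as np
for n in("top","scene"):
    p,d=imaging.grab_frame(n); cv2.imwrite(f"pics/{n}0.png",p); np.save(f"pics/{n}0.npy",d); print(n,imaging.camera_info(n))
print(telemetry.observe()); print(imaging.camera_info("wrist"))
E
```

```text
pics
top {'fx': 515.7972032232407, 'fy': 515.7972032232407, 'cx': 278.29414425755147, 'cy': 204.74830488976377, 'rvec': array([ 2.2388706 , -1.96484205,  0.20490774]), 'tvec': array([-197.78654666,  561.30898395,  950.19569668])}
scene {'fx': 431.524134618627, 'fy': 431.524134618627, 'cx': 281.2362189120662, 'cy': 209.63241653055357, 'rvec': array([ 2.21915901, -0.71056276,  0.31306676]), 'tvec': array([-543.82722644,  207.27110956,  707.35786525])}
{'time': 0.1, 'joints': array([ 1.20570103e+00,  3.79347985e-01,  1.73468960e+00, -2.39999240e-06,
        1.02851822e+00, -3.32872418e-02]), 'qvel': array([ 0.00196221, -0.00049259, -0.00215156, -0.00052464,  0.00015493,
        0.00177917]), 'effort': array([ 9.30203096e-04, -7.65044761e+01, -4.35289907e+01,  6.52760896e-02,
        3.98482138e-02, -6.59902162e-05]), 'eef_pos': array([227.90296491, 661.50118406, 213.37577948]), 'tool_rot': array([-9.42843890e-05,  1.65143385e-01,  9.86269451e-01, -4.72251950e-04]), 'force': array([-0.04869246, -0.38725835, -0.06174564]), 'wrist_torque': array([ 0.01869817, -0.05591786,  0.00799718]), 'grasp_force': 0.0, 'gripper_width': 0.9970734744306324}
{'fx': 325.19226210127806, 'fy': 325.19226210127806, 'cx': 281.5203125495552, 'cy': 208.6154363567563, 'T_tool_cam': array([[ 9.90193476e-04, -9.64437738e-01, -2.64308284e-01,
         7.42863001e+01],
       [ 9.99999297e-01,  1.12732915e-03, -3.67169706e-04,
        -6.36719512e-01],
       [ 6.52074754e-04, -2.64307735e-01,  9.64438176e-01,
        -1.69882903e+02],
       [ 0.00000000e+00,  0.00000000e+00,  0.00000000e+00,
         1.00000000e+00]])}
```

View pics/top0.png

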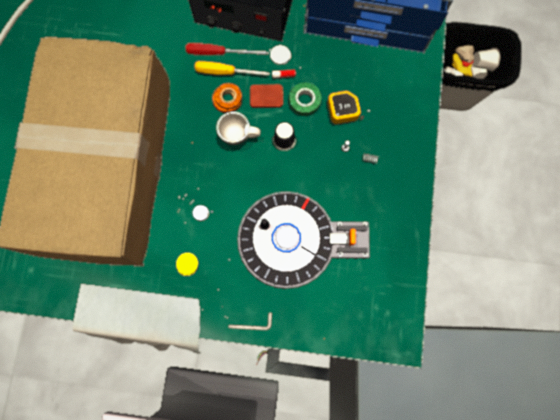

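View pics/scene0.png

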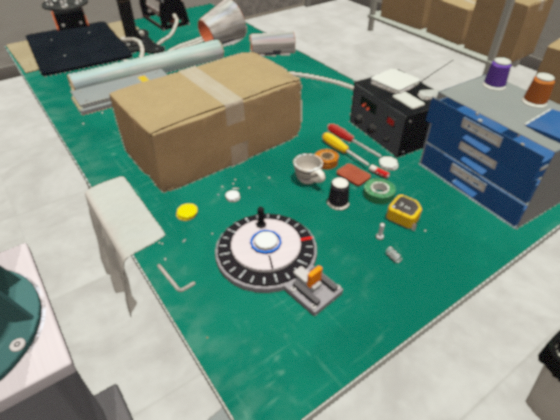

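The top view shows the dial centre at about (286,238), the peg at (264,224), the index line towards (315,254), the red line at (306,203) and the orange tab at (351,237). Next I'll turn these into world points.

```bash
cat > h.py <<'E'
from cell import robot, solver, telemetry, imaging
import cv2,numpy as np
from scipy.spatial.transform import Rotation as R
def ray(n,uv):
    c=imaging.camera_info(n); M=R.from_rotvec(c["rvec"]).as_matrix(); uv=np.atleast_2d(uv)
    d=np.c_[(uv[:,0]-c["cx"])/c["fx"],(uv[:,1]-c["cy"])/c["fy"],np.ones(len(uv))]
    return -M.T@c["tvec"], d@M
def onz(n,uv,z):
    o,d=ray(n,uv); return o+d*((z-o[2])/d[:,2])[:,None]
def mask(p,kind,roi):
    h=cv2.cvtColor(p,cv2.COLOR_BGR2HSV)
    rng={"red":[((0,120,90),(7,255,255)),((173,120,90),(180,255,255))],"orange":[((8,150,150),(22,255,255))],"black":[((0,0,0),(180,255,75))],"blue":[((105,90,80),(125,255,255))]}[kind]
    m=sum(cv2.inRange(h,*map(np.array,r)) for r in rng); x0,y0,x1,y1=roi; k=np.zeros_like(m);k[y0:y1,x0:x1]=m[y0:y1,x0:x1]
    v,u=np.nonzero(k); return np.c_[u,v].astype(float)
E
python3 - <<'E'
from h import *
p,_=imaging.grab_frame("top")
b=mask(p,"blue",(262,215,310,262)); (cx,cy),r=cv2.minEnclosingCircle(b.astype(np.float32)); 
c=onz("top",[[cx,cy]],34)[0]; print("nest",cx,cy,r,c)
o=mask(p,"orange",(335,220,370,255)); print("tab",o.mean(0),o.min(0),o.max(0),onz("top",[o.mean(0)],58))
r=mask(p,"red",(295,190,320,215)); w=onz("top",r,19); print("red",len(r),w.mean(0)-c,np.linalg.norm(w[:,:2]-c[:2],axis=1))
print("peg",onz("top",mask(p,"black",(255,215,274,234)),74).mean(0)-c, onz("top",mask(p,"black",(255,215,274,234)),74)[:,:2].std(0))
k=mask(p,"black",(295,240,322,262)); w=onz("top",k,28)-c; rr=np.linalg.norm(w[:,:2],axis=1); s=rr<64; print("idx",w[s].mean(0),s.sum(),rr[s].min())
for n,uv,z in [("hex",(250,325),3),("mug",(237,128),25),("thread",(285,137),28),("bolt",(346,146),18),("spring",(370,158),8),("box edge",(140,250),60)]: print(n,onz("top",[uv],z)[0])
cv2.imwrite("pics/z.png",cv2.resize(p[180:300,225:385],None,fx=5,fy=5,interpolation=cv2.INTER_CUBIC))
E
```

```text
nest 285.8709716796875 237.19354248046875 14.924295425415039 [ 524.27035327 -145.94941939   34.        ]
tab [352.42857143 235.79761905] [350. 228.] [355. 244.] [[ 540.14847847 -273.21082408   58.        ]]
red 51 [ 76.00316126 -29.51031322 -15.        ] [93.56723944 94.53407636 89.84804043 90.76196544 91.71210838 92.69735567
 87.96750206 88.89985872 89.86875984 90.87303659 85.18466199 86.09803098
 87.0494921  88.03781046 89.06175917 83.30742026 84.24023529 85.21150315
 86.21992444 87.26421125 80.52892808 81.44176355 82.39477351 83.38658064
 84.41581759 77.76358009 78.65495764 79.58837104 80.56235932 81.57546926
 82.62626193 75.88082324 76.79315148 77.74798136 78.74376692 79.77897469
 73.12051314 74.01009576 74.94427295 75.92139871 76.93983686 77.99796928
 71.24033288 72.1521849  73.10915633 74.10949948 75.15148251 70.30795475
 71.28871457 72.31323967 73.37969707]
peg [16.40980757 47.7927193  40.        ] [6.96438261 7.82353537]<stdin>:8: RuntimeWarning: Mean of empty slice.
  ret = um.true_divide(
Traceback (most recent call last):
ValueError: zero-size array to reduction operation minimum which has no identity
```

```bash
cat >> h.py <<'E'
C=np.array([524.3,-145.9])
def q(a):  # tool down, tool x at world yaw a
    m=np.array([[np.cos(a),np.sin(a),0],[np.sin(a),-np.cos(a),0],[0,0,-1]]); x=R.from_matrix(m).as_quat(); return x[[3,0,1,2]]
def wray(uv,s):
    c=imaging.camera_info("wrist"); uv=np.atleast_2d(uv); d=(uv-[c["cx"],c["cy"]])/c["fx"]; t=np.linalg.norm(d,axis=1)+1e-9
    v=np.c_[d*(np.sin(t)/t)[:,None],np.cos(t)]; T=c["T_tool_cam"]; M=R.from_quat(np.asarray(s["tool_rot"])[[1,2,3,0]]).as_matrix()
    return s["eef_pos"]+M@T[:3,3],(v@T[:3,:3].T)@M.T
def wonz(uv,s,z):
    o,d=wray(uv,s); return o+d*((z-o[2])/d[:,2])[:,None]
def look(name):
    s=telemetry.observe(); p,_=imaging.grab_frame("wrist"); cv2.imwrite(f"pics/{name}.png",p); np.save(f"pics/{name}.npy",np.r_[s["eef_pos"],s["tool_rot"]]); return p,s
E
python3 - <<'E'
from h import *
robot.grab(5)
s=telemetry.observe()
robot.movel([228,662,400],max_speed=300)
robot.move_to([470,-150,400],q(0)) 
robot.movel([470,-150,220],max_speed=250)
p,s=look("w1"); print(s["time"],s["eef_pos"],s["joints"])
E
```

```text
6.1167 [ 470.68830879 -150.16215899  221.0580311 ] [-3.56005518e-01  3.80105158e-02  2.14022992e+00  1.78969929e-05
  9.62080875e-01  1.21457684e+00]
```

View pics/w1.png

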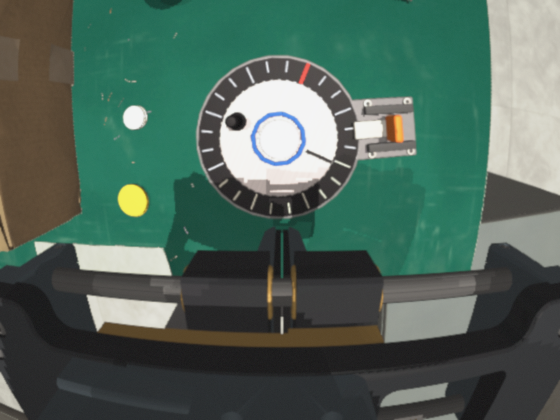

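The wrist view shows the dial centre at (278,138), the peg at (236,121), the index end near (333,162), the red line at (305,73) and the tab at (397,129). I'll measure all of these by mask.

```bash
cat >> h.py <<'E'
def measure(p,s,pegroi=None):
    f=lambda k,roi,z:wonz(mask(p,k,roi),s,z)
    b=mask(p,"blue",(235,95,325,180)); e=cv2.fitEllipse(cv2.convexHull(b.astype(np.float32)))
    c=wonz([e[0]],s,34)[0,:2]; w=wonz(b,s,34)[:,:2]
    r=f("red",(200,50,360,220),19)[:,:2]-c; ra=np.degrees(np.arctan2(*r.mean(0)[::-1]))
    # index: dark pixels on the white dial, radius 34..62
    v,u=np.mgrid[50:225,190:370]; uv=np.c_[u.ravel(),v.ravel()]; g=cv2.cvtColor(p,cv2.COLOR_BGR2GRAY)[v,u].ravel()
    x=wonz(uv,s,28)[:,:2]-c; rr=np.linalg.norm(x,axis=1); k=(g<110)&(rr>36)&(rr<60)
    a=np.degrees(np.arctan2(x[k,1],x[k,0])); 
    h=np.histogram(a,np.arange(-180,181,10))
    print("c",c,"nest r",np.ptp(w,0)/2,"red",ra,np.linalg.norm(r,axis=1).min(),np.linalg.norm(r,axis=1).max()); print({int(h[1][i]):int(n) for i,n in enumerate(h[0]) if n})
    return c,ra,a,x[k]
E
python3 - <<'E'
from h import *
p=cv2.imread("pics/w1.png"); n=np.load("pics/w1.npy"); s=dict(eef_pos=n[:3],tool_rot=n[3:])
c,ra,a,x=measure(p,s)
k=(a>-125)&(a<-100); print("idx",np.degrees(np.arctan2(*x[k].mean(0)[::-1])))
pg=wonz(mask(p,"black",(222,108,250,135)),s,74)[:,:2]; print("peg",pg.mean(0)-c,np.linalg.norm(pg.mean(0)-c),pg.std(0))
o=mask(p,"orange",(380,100,410,155)); t=wonz(o,s,50)[:,:2]-c; print("tab",t.mean(0),t.min(0),t.max(0))
E
```

```text
c [ 526.76889026 -147.25986168] nest r [29.245583   29.01632038] red -21.365925227301034 67.63677249683846 92.49291071759193
{-120: 33, 50: 32, 60: 132, 70: 91}
idx -113.56034618106506
peg [20.07279035 41.48813722] 46.08885377348001 [4.87701793 5.51530186]
tab [  15.2928612  -129.62359705] [   0.37118732 -135.41629904] [  29.93895497 -123.74925504]
```

```bash
cat >> h.py <<'E'
C=np.array([526.,-146.8])
def pose(th,off,z=45,sgn=1):  # tip beside the peg (peg at angle th deg), off mm back along the push; sgn=+1 pushes ccw
    a=np.radians(th); u=np.array([np.cos(a),np.sin(a)]); t=np.array([-u[1],u[0]]); return [*(C+50*u-sgn*off*t),z],q(a-np.pi/2)
def gaze(name):
    robot.movel([470,-150,220],q(0),max_speed=250); return look(name)
E
python3 - <<'E'
from h import *
P,Q=pose(66.5,38,110); robot.move_to(P,Q)
P,Q=pose(66.5,38); robot.movel(P,Q,max_speed=120)
f0=telemetry.observe()["force"]
for th in [66.5,*np.arange(76,152,9.4)]:
    P,Q=pose(th,23.5); robot.movel(P,Q,max_speed=60); s=telemetry.observe(); print(round(th),s["force"]-f0,s["time"])
P,Q=pose(th,35); robot.movel(P,Q); robot.movel([P[0],P[1],110]); 
p,s=gaze("w2"); print(s["time"]); c,ra,a,x=measure(p,s)
E
```

```text
66 [-0.24894085 -0.03521353  0.6597271 ] 7.9333
76 [ 0.47346092 -0.10456552  0.78718598] 8.25
85 [ 0.09371559 -0.33131942  1.21946721] 8.5667
95 [0.62960769 0.39725746 0.70480169] 8.8833
104 [-0.98920846 -0.18814268  1.45496613] 9.2
114 [ 0.75869372 -0.0675306   0.31067422] 9.5167
123 [0.66209017 0.12659261 1.14754321] 9.8333
132 [ 0.04615688 -0.1769031   0.46519899] 10.15
142 [0.31431302 0.4775384  1.80055192] 10.4667
151 [ 0.95450531 -0.54820822  0.41631086] 10.7833
12.8333
c [ 526.65713732 -147.13321639] nest r [29.08561412 28.87250215] red -21.373861836284732 67.85237723138003 92.56929799007695
{-30: 29, 140: 91, 150: 130, 160: 34}
```

View pics/w2.png

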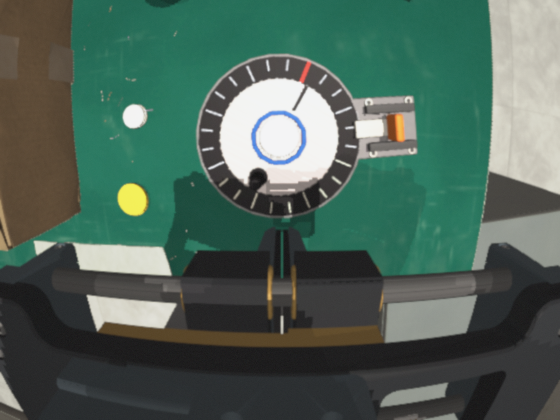

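The dial turned as planned. The index line at (300,98) is now just short of the red line at (305,72). I'll push on by the measured difference.

```bash
cat >> h.py <<'E'
def err(p,s):
    c,ra,a,x=measure(p,s); k=np.abs(a-ra)<15; i=np.degrees(np.arctan2(*x[k].mean(0)[::-1])); print("idx",i,"red",ra); return ra-i
E
python3 - <<'E'
from h import *
p=cv2.imread("pics/w2.png"); n=np.load("pics/w2.npy"); s=dict(eef_pos=n[:3],tool_rot=n[3:])
e=err(p,s); th=151.2; print("push",e)
if 2<e<12:
    P,Q=pose(th,36,110); robot.movel(P,Q,max_speed=200); P,Q=pose(th,36); robot.movel(P,Q,max_speed=120)
    P,Q=pose(th,24.5); robot.movel(P,Q,max_speed=60); P,Q=pose(th+e,23.5); robot.movel(P,Q,max_speed=30)
    P,Q=pose(th+e,35); robot.movel(P,Q); robot.movel([P[0],P[1],110])
    p,s=gaze("w3"); print(s["time"],err(p,s))
    cv2.imwrite("pics/w3z.png",cv2.resize(p[40:220,190:420],None,fx=3,fy=3))
E
```

```text
c [ 526.65713732 -147.13321639] nest r [29.08561412 28.87250215] red -21.373861836284732 67.85237723138003 92.56929799007695
{-30: 29, 140: 91, 150: 130, 160: 34}
idx -27.780786343657642 red -21.373861836284732
push 6.40692450737291
c [ 526.73291574 -147.18980605] nest r [29.09097894 28.86463203] red -21.376347773369417 67.86729912965902 92.15666664269861
{-30: 29, 140: 17, 150: 125, 160: 111}
idx -21.60113132236829 red -21.376347773369417
17.6833 0.22478354899887165
```

View pics/w3z.png

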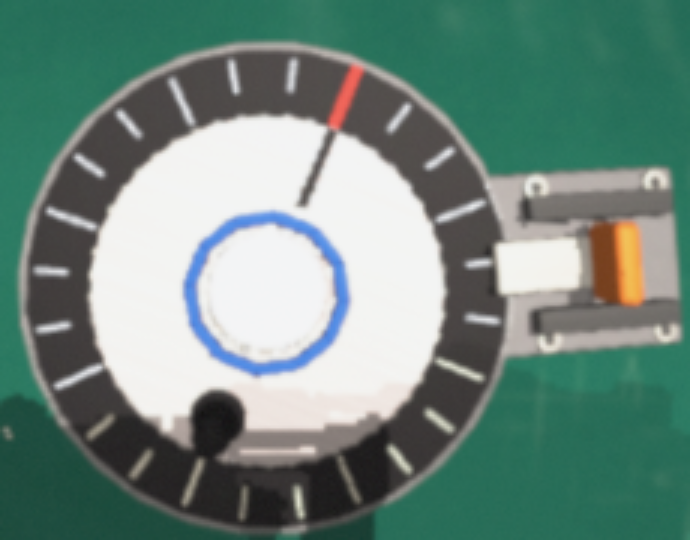

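The crop shows the index line running straight into the red line, with 0.2° of error. The tab is still open. Next is the lock.

```bash
python3 - <<'E'
from h import *
a=np.radians(96.7); d=np.array([np.cos(a),np.sin(a)]); Q=q(a); B=C+[.5,-.3]
P=lambda r,z:[*(B-r*d),z]
robot.move_to(P(172,150),Q); robot.movel(P(172,38),max_speed=120)
for r in (140,): print(robot.movel(P(r,38),max_speed=60,contact_N=20),telemetry.observe()["eef_pos"])
hit=robot.movel(P(124,38),max_speed=25,contact_N=15); s=telemetry.observe()
print(hit,np.dot(B-s["eef_pos"][:2],d),s["force"],s["time"])
robot.sleep(.3); robot.movel(P(160,38)); robot.movel(P(172,150))
p,s=gaze("w4"); print(s["time"],err(p,s))
o=mask(p,"orange",(360,100,410,155)); t=wonz(o,s,50)[:,:2]-B; print("tab",t.mean(0),np.linalg.norm(t.mean(0)))
cv2.imwrite("pics/w4z.png",cv2.resize(p[40:220,190:420],None,fx=3,fy=3))
E
```

```text
False [ 542.8658096  -285.95619903   38.01381756]
True 129.68029368087355 [-1.12876276 -5.69144378  1.2272097 ] 21.65
c [ 526.72342362 -147.14527562] nest r [29.12597508 29.42930699] red -21.40776634815192 68.27206323448759 92.37341266744303
{-30: 31, 140: 18, 150: 125, 160: 112, 170: 1}
idx -21.56957818127281 red -21.40776634815192
25.0417 0.16181183312088976
tab [  12.88283762 -108.63281888] 109.39404391211711
```

View pics/w4z.png

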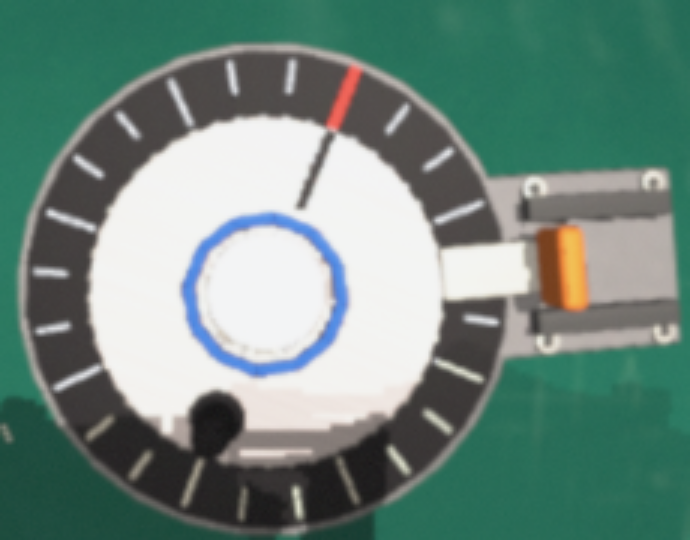

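The lock moved in about 21 mm and the dial is still lined up. The tab is now at (562,268) in the crop. One firmer push will confirm that it's against its stop, then I'll hand in.

```bash
python3 - <<'E'
from h import *
a=np.radians(96.7); d=np.array([np.cos(a),np.sin(a)]); Q=q(a); B=C+[.5,-.3]
P=lambda r,z:[*(B-r*d),z]
robot.move_to(P(172,150),Q); robot.movel(P(172,38),max_speed=120); robot.movel(P(135,38),max_speed=60,contact_N=20)
hit=robot.movel(P(122,38),max_speed=20,contact_N=25); s=telemetry.observe()
print(hit,np.dot(B-s["eef_pos"][:2],d),s["force"],s["time"])
robot.sleep(.3); robot.movel(P(160,38)); robot.movel(P(172,150))
p,s=gaze("w5"); e=err(p,s)
o=mask(p,"orange",(360,100,410,155)); t=wonz(o,s,50)[:,:2]-B; r=np.linalg.norm(t.mean(0)); print("tab",r,s["time"],e)
if abs(e)<1.5 and r<110.5: print(robot.hand_in())
E
```

```text
True 129.69624004516737 [-1.31656592 -6.57560425 -0.82573565] 29.0417
c [ 526.76674664 -147.13153551] nest r [29.12669744 29.42989985] red -21.392883337756235 68.26737261476798 92.36970751617103
{-30: 30, 140: 18, 150: 125, 160: 112, 170: 1}
idx -21.55238454055565 red -21.392883337756235
tab 109.39546067281059 32.4417 0.15950120279941515
the job is handed in; nothing more can be done
None
```

I handed the job in: the index line was within about 0.2° of the red line, and the lock slide was in against its stop (a second, firmer push moved it no further). The tag stack was still in its nest, nothing round about was touched as far as I saw, and the robot's clock read about 32 s; no verdict came back.

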